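Clamp a resin figure plinth to a T-slot plate with a hammer-head bolt

TASK

Clamp the grey figure plinth down for drilling: take the T-bolt with the red knob out of the wooden rack, put its head down through the strap clamp's slot into the table slot underneath, turn it clockwise until the head stands square across the slot, then tighten the knob. Make it properly firm but do not overtighten, since the cast resin marks easily, and do not shift the plinth or disturb the other things on the bench.

Things in the scene. Friction and masses are not known exactly. Their poses are not given: they have to be found in the camera images.
- plate: fixed aluminium T-slot plate, 260 x 160 x 25 mm thick, on the bench. Origin: centre of its underside; x along its three slots. Only the middle slot (y = 0) is used; the others lie 48 mm to either side. Slot section: neck 16 mm wide between lips 8 mm thick; below them a channel 24 mm wide, 12 mm deep (floor 20 mm below the plate's top).
- plinth: loose grey hollow-cast resin plinth, 80 (x) x 70 (y) x 24 mm high, about 160 g, standing on the plate across the middle slot; a round seat 42 mm wide, 4 mm high, on its top. Origin: centre of its underside. It is held firmly when the strap's nose presses on it with 11 N or more; the resin is marked above 22 N.
- strap: loose black steel strap clamp, 116 (x) x 40 (y) mm, 10 mm thick, 260 g, its top 34 mm above the plate's top. Its own heel (-x end) stands on the plate, its nose (+x end) lies on the plinth; x lies nearly along the table slot. Origin: below the centre of its slot, at the level of the plate's top.
- strap_slot (a point): centre of the strap's slot, at the strap's top face; the slot goes through, is 48 mm long (strap's x) and 18 mm wide, over the middle table slot.
- bolt: loose steel hammer-head T-bolt with the red knob on it, about 105 g in all, hanging upright in a slotted hole of the rack by the knob's steel collar. Origin: centre of the head's underside; x along the head, z up the stud. Stud 12 mm thick, its end 92 mm above the origin and 8 to 11 mm above the knob's top, with a white line along the head's length. The grip gives in twist (0.5 rad per N m).
- head (a point): middle of the bolt's head, 3 mm above its underside. Head 23 (bolt's x) x 13.6 (y) x 6 mm high; two opposite corners are cut away, so inside the channel it makes a quarter turn clockwise (seen from above) and is then stopped by the channel's walls, square across the slot or up to 10 degrees past it.
- knob_grip (a point): middle of the knob's red rubber grip, on the bolt's axis: a cross of four flat-ended lobes along this point's x and y, 36 mm across, 18 wide, 24 high. Take it by two opposite lobes. Below it a steel collar 30 wide, 9 high; its underside, 21 mm below this point and 48.8 to 51.2 above the head's underside at the start, bears on the strap; the head then hangs 0.8 to 3.2 mm below the lips.
- stud_end (a point): the stud's end. Thread drag 0.05 to 0.1 N m: turned clockwise with the head free, knob and bolt turn together; once the head is stopped the knob runs down 9 mm per turn (quick thread). 0.5 to 2.3 rad takes up the slack; then the torque felt at the grip climbs by some 0.04 N m per 0.1 rad: at 0.23 N m the strap's nose bears with about 16 N, properly firm. It stays when let go.
- rack: fixed pale wooden block, 62 (x) x 156 (y) x 58 mm high, with two through slots 30 (x) x 18 mm (y), 42 mm to either side of its centre along y, where the two T-bolts hang. Origin: centre of its underside.
- spare_bolt: bystander: shorter T-bolt with a black knob of the same size, in the rack's other slot. Origin: centre of its head's underside.
- shepherd: bystander: painted robed figure, 115 mm tall, on a round foot 42 mm wide. Origin: centre of its underside.
- goat: bystander: grey goat figure, 80 mm tall, on a foot 70 x 34 mm. Origin: centre of its underside.
- paint_bottle: bystander: paint bottle, 38 mm wide, 85 mm tall. Origin: centre of its underside.
- spare_strap: bystander: second strap clamp lying on its side, 116 mm long (x), 40 mm high. Origin: centre of its underside.
Mind the look-alikes: they are no part of the job. What is shaped like the strap but green or yellow is not meant.

How it is judged:
By the outcome, as a careful person would: the job done as asked, in the order asked, and still so for the second after the job is handed in, with the robot touching nothing.
It also fails if it takes over 61 s, if anything falls off the work surface, if the arm or the gripper's body presses on something with over 40 N, if the wrist force passes 120 N, or if a joint passes its speed limit or range.

ROBOT

A 6-joint arm with a two-finger parallel gripper is mounted at the origin on the work surface. World frame = base frame: x ahead of the robot, y to its left, z up, the work surface at z = 0. Lengths are in m, angles in degrees, forces in N, time in s.
With the tool pointing down it reaches from about 0.4 to 0.825 m from the base axis. Payload 7 kg.
Tool frame: the origin (TCP) lies midway between the tips of the shut fingers; the grasp point (between the pads) lies hold_point_z behind it (hold_point_z is the distance from the TCP to the grasp point, in m); z points along the fingers, y is the line along which they close (so a half turn about z gives the same grasp; the last joint's range is limited). The gripper opens to 88 mm and grips with 3 to 60 N. Pads are 19 mm wide; open, the fingers measure 130 mm over their backs; the gripper's body (78 mm by 193 mm) begins 47 mm behind the grasp point.
Start: joints at [79.933, 20.546, 0.682, 0, -70.136, -16.507], TCP at [0.302, 0.604, 0.227] pointing down, gripper open.
Joint ranges: [-176.03, 176.03], [-82.01, 121.73], [-58.28, 71.71], [-173.87, 95.51], [-174.79, -0.11], [-173.66, 173.66]. Speed limits (degrees/s): [136.94, 136.94, 172.46, 180, 180, 180].

INTERFACE

Orientations are given as [roll, pitch, yaw] about the fixed x, y, z axes, in that order (R = Rz(yaw) Ry(pitch) Rx(roll)).
In Python, from plant import * gives the robot as it stands.
- The arm moves only by the tool step_arm, never from a script. Its argument "steps" is a list that holds one entry, the list of rows, each a list of 6 numbers: the shift along the tool's x, y, z scaled (see below), then the turn, a rotation vector about the tool's x, y, z scaled (see below). In form: [[[tx, ty, tz, wx, wy, wz], ...]]. A call has 1 to 20 rows; each row is the pose to reach, as a shift and turn from the pose commanded when the call began, along the tool's axes at that moment; what a row does not reach only later rows make up. The controller multiplies each number of a shift by 100 mm and each number of a turn by 0.5 rad. A row lasts 1/10 s, in which the tool goes at most 50 mm and 8.59 degrees, less where a joint would pass 70% of its speed; a pose out of reach is approached as far as the arm can. A call with a number of a shift or a turn outside -1 to 1 is refused whole. A call with a gripper value outside its range is refused whole. "jaw" is the closure in counts, from 0 (fully open) to 255 (shut), set as the call begins (left out, the last holds). The fingers move at their own pace and stop on an object; the grip force is fixed at half the most. Time passes only in rows, so rows that repeat a pose let the fingers close. It gives the time, the measured TCP pose, the force, the opening and the grip force at its end, in the units of the state.
- get_obs(): the state, without advancing time (a new reading comes with each control period).
- snapshot(name): name is "side" or "top"; returns (picture, depth): 400x640x3 uint8, red, green, blue; 400x640 float32, m along the optical axis (not along the pixel's ray), 0 where there is no reading.
- calibration(name): a dict with "mtx" (3x3 intrinsics, pixels), "rvec" (rotation vector, rad) and "tvec" (3), from world to camera coordinates, as OpenCV has them. Camera axes: x right, y down, z forward; pixel columns grow to the right and rows downward; lengths in m; the calibration is good to about 2 mm. A picture is of the moment at which its call begins. calibration takes no time and is no camera call.
- close_job(): hands the job in; it is judged then, once.
The state is a dict: "clock": time; "joint_pos": joint angles; "qvel": joint speeds; "tau": joint torques, N m; "tool_pos": TCP position; "orientation": TCP orientation; "force": force on the tool from outside, world axes, zero at the start; "moment": the same for the moment, N m; "opening": finger opening in m; "gripper_force": force on a finger pad.
Only numpy, scipy, OpenCV 4.12 (cv2) and the standard library are available. Lean on these libraries where they do the work, as an engineer would, in place of code of your own. Each camera call takes 0.05 s, during which the arm holds its last target. There are 200 camera calls.

## Working session

There is one attempt and no reset: what is moved stays moved. The work goes in short steps, Python scripts to look and compute and a tool call to move; the robot and the scene stay as the last step left them, time stands still between calls to the robot, and variables do not carry over. Pictures are saved under pics/ and viewed, at most 10 in all, crops included, and the job is handed in when it is done.

Besides the shell and the picture viewer there is one more tool, called after "Request:" by a JSON object that holds its "method" and its "body". step_arm: Moves the arm, as the interface text tells. Its arguments: {"type":"object","properties":{"steps":{"type":"array","items":{"type":"array","items":{"type":"array","items":{"type":"number","minimum":-1,"maximum":1}}}},"jaw":{"type":"number"}},"required":["steps"]}

```bash
mkdir -p pics; cat > h.py <<'E'
from plant import *
import numpy as np, cv2
from scipy.spatial.transform import Rotation as R
def world(n,u,v,d):
    c=calibration(n);K=np.array(c["mtx"]);Rm=cv2.Rodrigues(np.array(c["rvec"],float))[0];t=np.array(c["tvec"],float).ravel()
    p=np.stack([(u-K[0,2])/K[0,0]*d,(v-K[1,2])/K[1,1]*d,d],-1)
    return (p-t)@Rm
def proj(n,P):
    c=calibration(n);return cv2.projectPoints(np.array(P,float).reshape(-1,1,3),np.array(c["rvec"],float),np.array(c["tvec"],float),np.array(c["mtx"],float),None)[0].reshape(-1,2)
def cloud(n,d):
    v,u=np.mgrid[0:400,0:640];return world(n,u,v,d.astype(float))
E
python3 - <<'E'
from h import *
print(get_obs())
for n in("side","top"):
    im,d=snapshot(n);np.savez(f"{n}0.npz",im=im,d=d);cv2.imwrite(f"pics/{n}0.png",im[:,:,::-1])
    c=calibration(n);Rm=cv2.Rodrigues(np.array(c["rvec"],float))[0];print(n,c["mtx"],-Rm.T@np.array(c["tvec"]).ravel(),Rm.tolist())
E
```

```text
{'clock': 0.0, 'joint_pos': array([ 7.99333040e+01,  2.05924085e+01,  6.32681852e-01, -1.97817656e-02,
       -7.01333904e+01, -1.65066318e+01]), 'qvel': array([ 0.00066288, -0.10503261,  0.0124919 , -0.05069035,  0.12001643,
       -0.01729555]), 'tau': array([-1.54633934e-03, -5.82724714e+01,  2.93052953e+01,  6.99731693e+00,
        6.71006273e-03, -1.73979934e-04]), 'tool_pos': array([0.30176752, 0.60324894, 0.22560445]), 'orientation': array([ 1.79905437e+02, -8.63005664e-03, -2.65800583e+01]), 'force': array([ 0.20570715,  1.39357857, -0.7874082 ]), 'moment': array([-0.0148332 ,  0.00143847, -0.01135907]), 'gripper_force': 0.0, 'opening': 0.08737796986629927}
side [[397.29699634   0.         320.18866792]
 [  0.         397.29699634 197.25141905]
 [  0.           0.           1.        ]] [0.28266836 0.58134302 0.8176455 ] [[-0.9231227396114171, -0.38429481770758755, 0.012724020410378054], [-0.2876093263115619, 0.6681527793795908, -0.6861871019087559], [0.2551965576392464, -0.6370944643382329, -0.7273137978057744]]
top [[470.72226105   0.         311.2037075 ]
 [  0.         470.72226105 205.36104301]
 [  0.           0.           1.        ]] [ 0.42453069 -0.0450405   1.09419951] [[-0.012362361418096213, -0.999778916834141, -0.017008511813794425], [-0.9952566064887592, 0.01394438452255653, -0.09628001547967288], [0.09649590281792969, 0.015737585400521385, -0.9952089575285754]]
```

View pics/side0.png

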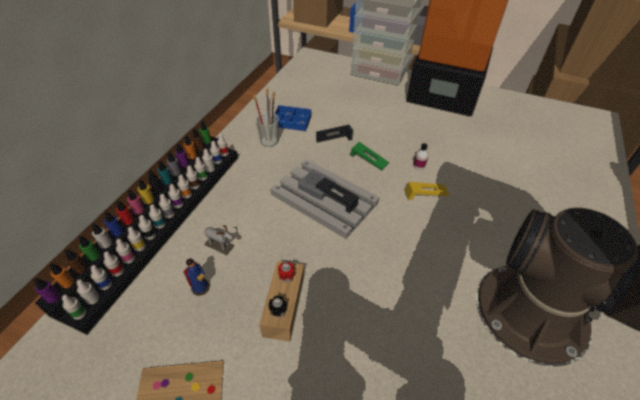

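View pics/top0.png

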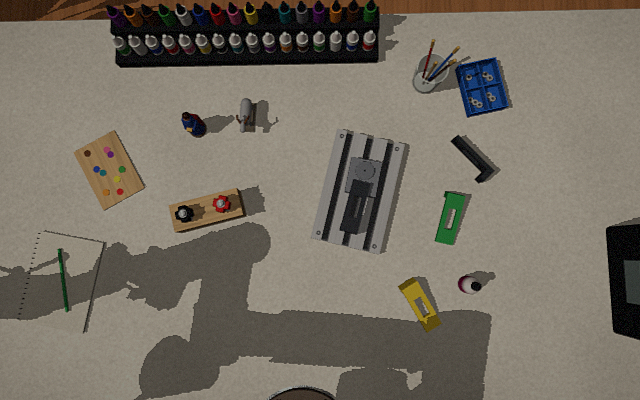

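Side view: red knob at (287,269), strap around (335,192). Top view: red knob (221,203), strap slot about (354,205). Next come enlarged crops.

```bash
python3 - <<'E'
from h import *
def crop(n,u,v,w,h,s):
    im=np.load(f"{n}0.npz")["im"][v:v+h,u:u+w];return cv2.resize(np.clip(im.astype(float)*1.5,0,255).astype(np.uint8),None,fx=s,fy=s,interpolation=cv2.INTER_CUBIC)[:,:,::-1]
a=np.hstack([crop("top",160,180,90,60,4),crop("side",250,250,60,60,4)])
b=np.hstack([crop("top",305,125,110,135,4)[:540],]);
a=cv2.copyMakeBorder(a,0,540-a.shape[0],0,0,cv2.BORDER_CONSTANT)
s=crop("side",265,155,120,85,5);print(a.shape,b.shape,s.shape)
cv2.imwrite("pics/c1.png",np.vstack([crop("top",160,180,90,60,6)[:, :540],crop("side",250,250,90,33,6)]))
cv2.imwrite("pics/c2.png",b);cv2.imwrite("pics/c3.png",s)
L=cv2.copyMakeBorder(crop("top",165,182,88,55,4),0,0,0,0,cv2.BORDER_CONSTANT)
Rr=crop("side",252,252,60,95,4)
can=np.zeros((600,800,3),np.uint8);can[:220,:352]=L;can[220:600,:240]=Rr;can[:540,356:796]=b;cv2.imwrite("pics/can.png",can)
for n in("top","side"):
    z=np.load(f"{n}0.npz");P=cloud(n,z["d"]);im=z["im"].astype(int)
    m=(im[...,0]>90)&(im[...,1]<60)&(im[...,2]<70)&(P[...,2]>.05)&(P[...,2]<.13)
    if n=="top": m[:180]=0;m[230:]=0;m[:,:200]=0;m[:,245:]=0
    else: m[:255]=0;m[285:]=0;m[:,:270]=0;m[:,300:]=0
    Q=P[m];print(n,m.sum(),Q.mean(0),np.percentile(Q,[5,50,95],0).round(4).tolist())
    pts={"top":[(354,200),(365,172),(350,225),(330,150),(400,150),(204,195),(222,202),(185,213),(360,250)],"side":[(330,190),(310,180),(350,200),(290,300),(285,265),(278,300),(350,230)]}[n]
    for u,v in pts: print(n,u,v,P[v,u].round(4))
E
```

```text
(540, 600, 3) (540, 440, 3) (425, 600, 3)
top 119 [0.52863967 0.1659755  0.09037178] [[0.5143, 0.1515, 0.0872], [0.5277, 0.1664, 0.0908], [0.5444, 0.1805, 0.0936]]
top 354 200 [ 0.5412 -0.1274  0.006 ]
top 365 172 [ 0.5992 -0.15    0.0499]
top 350 225 [ 0.4804 -0.1135  0.0575]
top 330 150 [ 0.6615 -0.0738 -0.0009]
top 400 150 [ 0.6531 -0.2339  0.0258]
top 204 195 [0.5579 0.2224 0.006 ]
top 222 202 [0.5309 0.1609 0.099 ]
top 185 213 [0.5088 0.241  0.095 ]
top 360 250 [ 0.4254 -0.1397 -0.0054]
side 161 [0.52124744 0.17267101 0.08630024] [[0.5084, 0.1518, 0.0737], [0.52, 0.1762, 0.0891], [0.5386, 0.1842, 0.0921]]
side 330 190 [ 0.5352 -0.1186  0.0586]
side 310 180 [ 0.6027 -0.1396  0.051 ]
side 350 200 [ 0.4737 -0.1054  0.0584]
side 290 300 [0.4933 0.2162 0.0575]
side 285 265 [0.5284 0.1639 0.096 ]
side 278 300 [0.5037 0.2456 0.0993]
side 350 230 [ 0.4477 -0.04    0.0213]
```

View pics/can.png

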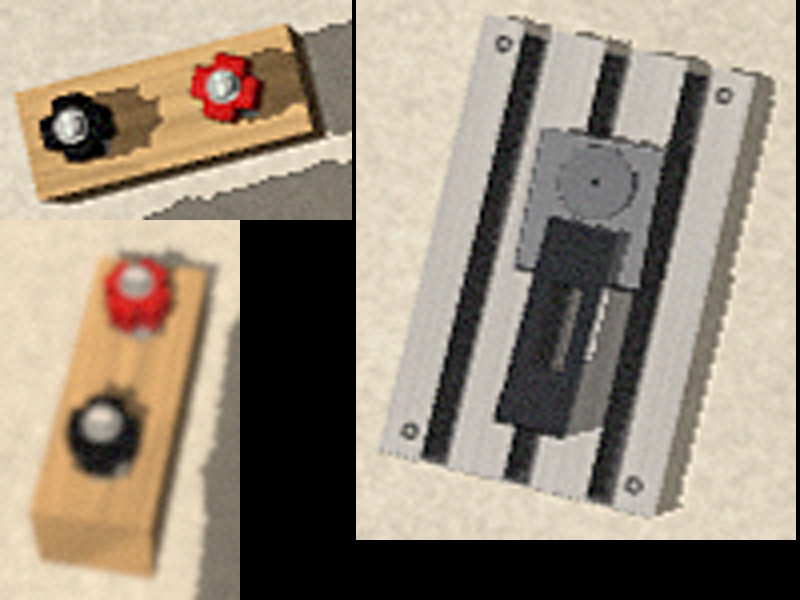

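View pics/c3.png

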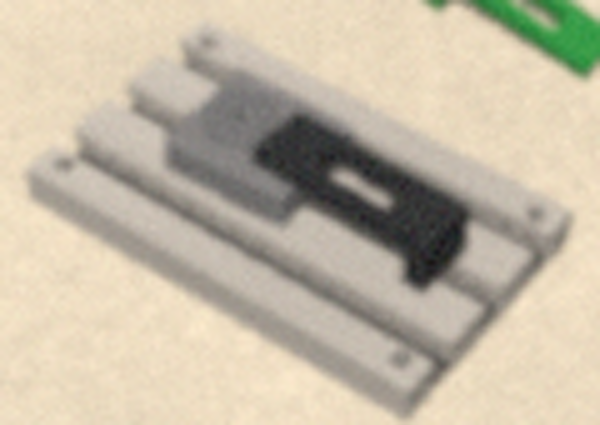

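The red knob's lobes lie roughly along the rack's axes at crop (226,88). The strap lies over the middle slot, with its own slot at about crop (567,330). I'll rectify both views onto metric planes and measure there.

```bash
cat >> h.py <<'E'
def ortho(n,im,x0,x1,y0,y1,z,s,g=1.6):
    W=int((y1-y0)*1000*s);H=int((x1-x0)*1000*s)
    r,c=np.mgrid[0:H,0:W];X=x1-(r+.5)/s/1000;Y=y1-(c+.5)/s/1000
    p=proj(n,np.stack([X,Y,np.full(X.shape,z)],-1)).astype(np.float32).reshape(H,W,2)
    o=cv2.remap(im,p[...,0],p[...,1],cv2.INTER_CUBIC);return np.clip(o.astype(float)*g,0,255).astype(np.uint8)[:,:,::-1].copy()
def grid(o,x1,y1,s,st=10):
    H,W=o.shape[:2]
    for k in range(-100,200):
        r=int((x1*1000-k*st)*s);c=int((y1*1000-k*st)*s)
        if 0<=r<H:cv2.line(o,(0,r),(5,r),(0,255,0),1);cv2.putText(o,str(k*st),(7,r+4),0,.33,(0,255,0),1)
        if 0<=c<W:cv2.line(o,(c,0),(c,5),(0,255,0),1);cv2.putText(o,str(k*st),(c-8,16),0,.33,(0,255,0),1)
    return o
E
python3 - <<'E'
from h import *
ims={n:np.load(f"{n}0.npz")["im"] for n in("top","side")}
can=np.zeros((600,800,3),np.uint8)
for i,n in enumerate(ims):
    o=grid(ortho(n,ims[n],.48,.58,-.165,-.08,.059,3.5,2.2),.58,-.08,3.5);can[:o.shape[0],i*400:i*400+o.shape[1]]=o
    o=grid(ortho(n,ims[n],.50,.56,.13,.20,.091,4,1.5),.56,.20,4);can[355:355+o.shape[0],i*400:i*400+o.shape[1]]=o
cv2.imwrite("pics/or1.png",can)
# plate screws (top view)
c=calibration("top")
def ray(n,u,v,z):
    a=world(n,np.array(u),np.array(v),np.array(.5));b=world(n,np.array(u),np.array(v),np.array(1.));return a+(b-a)*(z-a[2])/(b[2]-a[2])
S=np.array([ray("top",*p,.025) for p in[(342,136),(397,148.75),(374.5,246.25),(318.5,232.75)]]);print("top",S.mean(0),S.round(4).tolist())
# side crop c3: offset 265,155 scale 5
S2=np.array([ray("side",265+a/5,155+b/5,.025) for a,b in[(64,163),(208,41),(536,214),(402,357)]]);print("side",S2.mean(0),S2.round(4).tolist())
for S,o in((S,[0,1,2,3]),(S2,[0,1,2,3])):
    d=(S[0]-S[3]+S[1]-S[2]);print("yaw",np.degrees(np.arctan2(d[1],d[0])))
for n in ims:
    z=np.load(f"{n}0.npz");P=cloud(n,z["d"]);g=z["im"].max(2)
    m=(P[...,2]>.05)&(P[...,2]<.068)&(g<70)&(P[...,0]>.42)&(P[...,0]<.63)&(P[...,1]<-.05)&(P[...,1]>-.2)
    k,l,st,_=cv2.connectedComponentsWithStats(m.astype(np.uint8));m=l==1+st[1:,4].argmax()
    Q=P[m];print(n,m.sum(),np.median(Q[:,2]),cv2.minAreaRect((Q[:,:2]*1000).astype(np.float32)))
    m=(P[...,2]>.053)&(P[...,2]<.063)&(P[...,0]>.42)&(P[...,0]<.63)&(P[...,1]<.3)&(P[...,1]>.1);Q=P[m];print("rack",m.sum(),np.median(Q[:,2]),cv2.minAreaRect((Q[:,:2]*1000).astype(np.float32)))
E
```

```text
top [ 0.56091958 -0.1356138   0.025     ] [[0.6884, -0.1014, 0.025], [0.6563, -0.2273, 0.025], [0.4334, -0.1699, 0.025], [0.4655, -0.0439, 0.025]]
side [ 0.55660571 -0.13432468  0.025     ] [[0.6842, -0.1003, 0.025], [0.6517, -0.2259, 0.025], [0.4288, -0.1675, 0.025], [0.4618, -0.0436, 0.025]]
yaw -14.439409214121651
yaw -14.488763334166482
top 791 0.05898651163092735 ((523.011474609375, -127.95650482177734), (44.93421936035156, 120.03549194335938), 74.26018524169922)
rack 1473 0.05830666052545189 ((518.9854125976562, 206.13021850585938), (62.728057861328125, 156.61477661132812), 13.888752937316895)
side 501 0.05794331959044366 ((521.4255981445312, -124.93853759765625), (43.809898376464844, 126.29629516601562), 73.70069885253906)
rack 1369 0.05757334999008284 ((515.1666259765625, 207.34112548828125), (62.51927185058594, 157.44039916992188), 13.616410255432129)
```

View pics/or1.png

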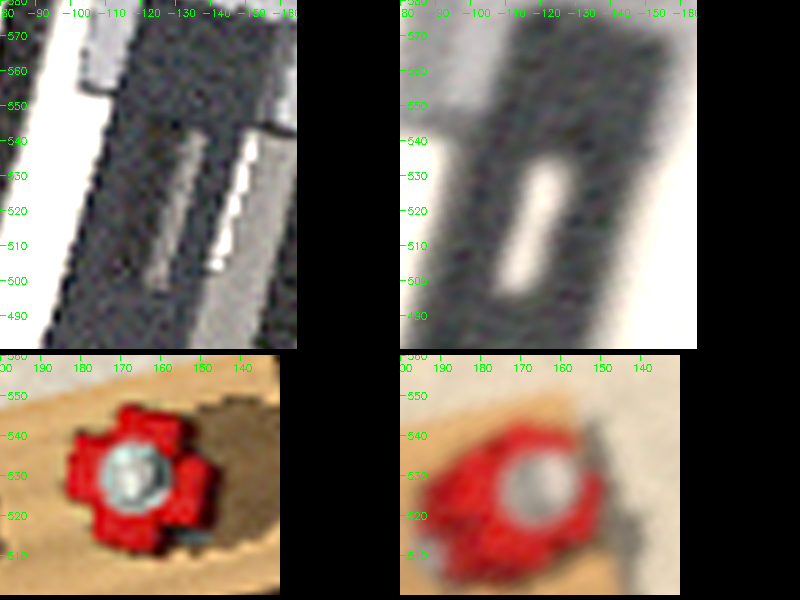

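Both views agree to about ±2 mm:

| Item | Position (m) | Yaw |
|---|---|---|
| Plate centre | (0.559, -0.135) | -14.5° |
| Red bolt | (0.527, 0.165) | knob about -10° |
| Strap top | z ≈ 0.0585 | not fitted separately |

Next I'll check the hold point and the line on the stud, then set out.

```bash
cat >> h.py <<'E'
def plan(p,yaw):
    o=get_obs();Rc=R.from_euler("xyz",o["orientation"],degrees=True);Rt=R.from_euler("xyz",[180,0,yaw],degrees=True)
    d=Rc.inv().apply(np.array(p)-o["tool_pos"]);w=(Rc.inv()*Rt).as_rotvec()
    print("shift",(d/.1).round(3).tolist(),"turn",(w/.5).round(3).tolist(),"clock",o["clock"],"q",np.round(o["joint_pos"],1).tolist())
E
python3 - <<'E'
import plant
from h import *
print([k for k in dir(plant) if not k.startswith("_")], getattr(plant,"hold_point_z",None))
plan([.527,.165,.15],-10)
can=np.zeros((320,700,3),np.uint8)
for i,n in enumerate(("top","side")):
    o=ortho(n,np.load(f"{n}0.npz")["im"],.517,.541,.150,.177,.100,13,1.0);can[:o.shape[0],i*355:i*355+o.shape[1]]=o
cv2.imwrite("pics/stud.png",can)
E
```

```text
['PlanningError', 'calibration', 'close_job', 'get_obs', 'hold_point_z', 'snapshot'] 0.0188
shift [3.975, 2.911, 0.762] turn [0.003, 0.0, -0.579] clock 0.1 q [79.9, 20.6, 0.6, -0.0, -70.1, -16.5]Traceback (most recent call last):
  File "<stdin>", line 7, in <module>
ValueError: could not broadcast input array from shape (312,350,3) into shape (312,345,3)
```

Request:
{"method": "step_arm", "body": {"steps": [[[0.35,0.25,0,0,0,0],[0.7,0.5,0,0,0,0],[1,0.73,0,0,0,0],[1,0.73,0,0,0,0]]], "jaw": 78}}

```text
clock: 0.5
tool_pos: [0.36, 0.4899, 0.2268]
orientation: [179.9, 0.0, -26.7]
force: [-0.2, 0.1, -0.4]
opening: 0.0632
gripper_force: 0.0
```

Request:
{"method": "step_arm", "body": {"steps": [[[0.35,0.25,0,0,0,0],[0.7,0.5,0,0,0,0],[1,0.73,0,0,0,0],[1,0.73,0,0,0,0]]]}}

```text
clock: 0.9
tool_pos: [0.4165, 0.3803, 0.2266]
orientation: [180.0, 0.0, -26.7]
force: [0.0, 0.3, -0.4]
opening: 0.0606
gripper_force: 0.0
```

Request:
{"method": "step_arm", "body": {"steps": [[[0.35,0.25,0,0,0,0],[0.7,0.5,0,0,0,0],[1,0.73,0,0,0,0],[1,0.73,0,0,0,0]]]}}

```text
clock: 1.3
tool_pos: [0.4732, 0.2709, 0.2264]
orientation: [180.0, 0.0, -26.7]
force: [0.1, 1.2, 0.4]
opening: 0.0608
gripper_force: 0.0
```

Request:
{"method": "step_arm", "body": {"steps": [[[0.35,0.25,0.2,0,0,-0.15],[0.7,0.5,0.5,0,0,-0.3],[0.97,0.72,0.76,0,0,-0.45],[0.97,0.72,0.76,0,0,-0.58],[0.97,0.72,0.76,0,0,-0.58],[0.97,0.72,0.76,0,0,-0.58]]]}}

```text
clock: 1.9
tool_pos: [0.5272, 0.1668, 0.1508]
orientation: [-180.0, -0.0, -10.0]
force: [-1.1, 0.8, -0.1]
opening: 0.061
gripper_force: 0.0
```

```bash
python3 - <<'E'
from h import *
plan([.527,.165,.0645],-10);print(get_obs()["opening"],get_obs()["tool_pos"])
can=np.zeros((600,800,3),np.uint8)
for i,n in enumerate(("top","side")):
    o=ortho(n,np.load(f"{n}0.npz")["im"],.517,.541,.150,.177,.100,11,1.0);can[:o.shape[0],i*400:i*400+o.shape[1]]=o
im,d=snapshot("side")
o=cv2.resize(im[210:330,240:400,::-1],None,fx=2.5,fy=2.5,interpolation=cv2.INTER_CUBIC);can[300:600,:400]=o
im,d=snapshot("top")
o=cv2.resize(im[160:280,150:310,::-1],None,fx=2.5,fy=2.5,interpolation=cv2.INTER_CUBIC);can[300:600,400:]=o
cv2.imwrite("pics/stud.png",can)
E
```

```text
shift [0.001, 0.018, 0.863] turn [-0.001, -0.001, -0.001] clock 1.9 q [37.9, 12.7, -20.9, 0.0, -56.3, 42.1]
0.06104936513316559 [0.52715352 0.1667882  0.15079616]
```

View pics/stud.png

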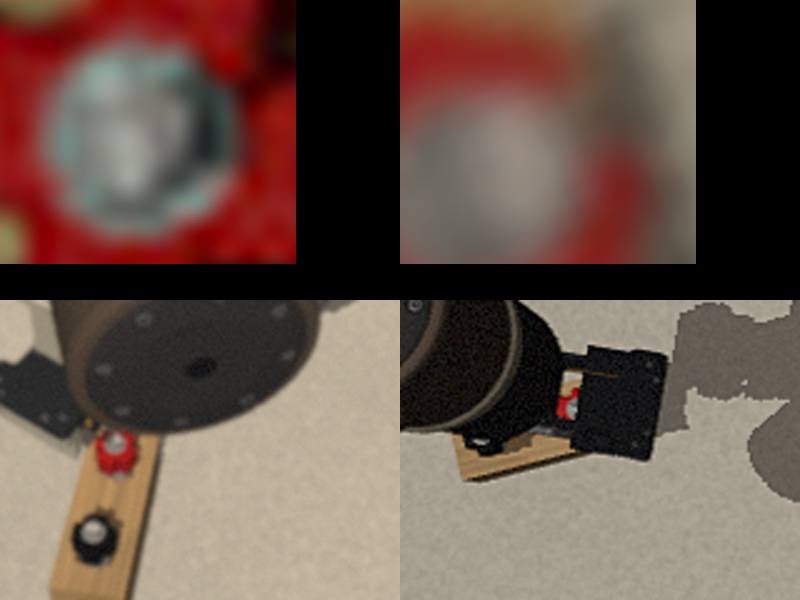

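The stud's line isn't legible from this far, so I'll read the head angle after lifting. I'll turn the tool +90°, which leaves more wrist travel for tightening and more room beside the black knob, then descend and grip.

Request:
{"method": "step_arm", "body": {"steps": [[[0,0.02,0,0,0,-0.28],[0,0.02,0,0,0,-0.56],[0,0.02,0,0,0,-0.84],[0,0.02,0,0,0,-1]]]}}

```text
clock: 2.4
tool_pos: [0.5265, 0.165, 0.1513]
orientation: [-180.0, -0.1, 19.0]
force: [0.1, 0.3, -0.0]
opening: 0.0607
gripper_force: 0.0
```

Request:
{"method": "step_arm", "body": {"steps": [[[0,0,0,0,0,-0.28],[0,0,0,0,0,-0.56],[0,0,0,0,0,-0.84],[0,0,0,0,0,-1]]]}}

```text
clock: 2.8
tool_pos: [0.5265, 0.165, 0.1513]
orientation: [180.0, -0.1, 47.7]
force: [0.6, 0.4, -0.3]
opening: 0.0609
gripper_force: 0.0
```

Request:
{"method": "step_arm", "body": {"steps": [[[0,0,0,0,0,-0.28],[0,0,0,0,0,-0.56],[0,0,0,0,0,-0.84],[0,0,0,0,0,-1],[0,0,0.3,0,0,-1.0],[0,0,0.3,0,0,-1.0]]]}}

```text
clock: 3.4
tool_pos: [0.5245, 0.1638, 0.1184]
orientation: [-179.8, 0.1, 76.0]
force: [-1.3, -0.5, 0.5]
opening: 0.0607
gripper_force: 0.0
```

```bash
python3 -c "
from h import *
plan([.527,.165,.0645],80)"
```

```text
shift [0.018, 0.023, 0.539] turn [-0.006, 0.004, -0.141] clock 3.4 q [37.7, 14.5, -23.4, -0.1, -52.3, 128.3]
```

Request:
{"method": "step_arm", "body": {"steps": [[[0.02,0.02,0.2,0,0,-0.14],[0.02,0.02,0.4,0,0,-0.14],[0.02,0.02,0.54,0,0,-0.14],[0.02,0.02,0.54,0,0,-0.14],[0.02,0.02,0.54,0,0,-0.14]]]}}

```text
clock: 3.9
tool_pos: [0.5293, 0.1659, 0.0676]
orientation: [180.0, -0.0, 80.0]
force: [-0.8, -1.0, 0.3]
opening: 0.0605
gripper_force: 0.0
```

Request:
{"method": "step_arm", "body": {"steps": [[[0,0,0,0,0,0],[0,0,0,0,0,0],[0,0,0,0,0,0],[0,0,0,0,0,0],[0,0,0,0,0,0],[0,0,0,0,0,0]]], "jaw": 255}}

```text
clock: 4.5
tool_pos: [0.5289, 0.1653, 0.067]
orientation: [180.0, -0.0, 80.0]
force: [-2.8, 0.5, 5.9]
opening: 0.0357
gripper_force: 30.0
```

Request:
{"method": "step_arm", "body": {"steps": [[[0,0,-0.2,0,0,0],[0,0,-0.5,0,0,0],[0,0,-0.8,0,0,0],[0,0,-1,0,0,0],[0,0,-1,0,0,0],[0,0,-1,0,0,0]]]}}

```text
clock: 5.1
tool_pos: [0.5288, 0.1653, 0.1664]
orientation: [180.0, -0.0, 80.0]
force: [0.1, -0.3, -2.0]
opening: 0.0357
gripper_force: 30.0
```

```bash
python3 - <<'E'
from h import *
im,d=snapshot("side");np.savez("side1.npz",im=im,d=d);o=get_obs();print(o["force"],o["moment"],o["opening"],o["tool_pos"])
p=o["tool_pos"];P=np.array([[p[0],p[1],z] for z in(p[2]+.0188-.007,p[2]+.0188-.007-.069)]);q=proj("side",P);print(q)
u,v=q[1].astype(int);c=im[v-60:v+30,u-55:u+55,::-1];cv2.imwrite("pics/lift.png",cv2.resize(np.clip(c*1.3,0,255).astype(np.uint8),None,fx=6,fy=6,interpolation=cv2.INTER_CUBIC));print(u-55,v-60)
E
```

```text
[ 0.6141122  -0.37352523 -0.78609702] [-0.06228773 -0.07561234 -0.00872792] 0.035906311040598306 [0.52834099 0.16503606 0.16568644]
[[282.66447256 242.53998466]
 [284.48303803 262.14166605]]
229 202
```

View pics/lift.png

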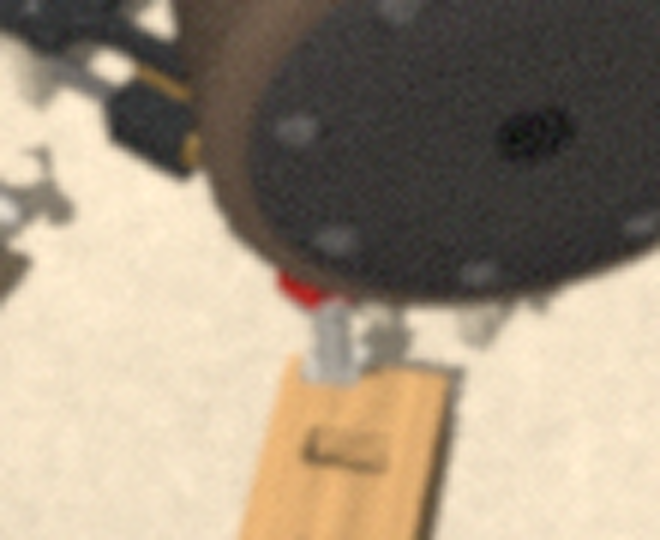

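The bolt is out of the rack but the head is too small to read here. I'll bring it near the side camera to read its angle.

Request:
{"method": "step_arm", "body": {"steps": [[[0.1,-0.1,-0.35,0,0,0],[0.2,-0.2,-0.75,0,0,0],[0.29,-0.27,-1,0,0,0]]]}}

```text
clock: 5.45
tool_pos: [0.5073, 0.1989, 0.2678]
orientation: [180.0, 0.0, 80.0]
force: [0.4, -0.3, -1.4]
opening: 0.0358
gripper_force: 30.0
```

Request:
{"method": "step_arm", "body": {"steps": [[[0.1,-0.1,-0.35,0,0,0],[0.2,-0.2,-0.75,0,0,0],[0.35,-0.35,-1,0,0,0]]]}}

```text
clock: 5.75
tool_pos: [0.4791, 0.2393, 0.3681]
orientation: [180.0, -0.0, 80.0]
force: [0.5, -0.0, -1.1]
opening: 0.0358
gripper_force: 30.0
```

Request:
{"method": "step_arm", "body": {"steps": [[[0.1,-0.1,-0.35,0,0,0],[0.2,-0.2,-0.75,0,0,0],[0.4,-0.35,-1,0,0,0]]]}}

```text
clock: 6.05
tool_pos: [0.4515, 0.2846, 0.4684]
orientation: [179.9, -0.0, 79.9]
force: [2.0, -0.4, -0.6]
opening: 0.0357
gripper_force: 30.0
```

Request:
{"method": "step_arm", "body": {"steps": [[[0.1,-0.1,-0.35,0,0,0],[0.2,-0.2,-0.75,0,0,0],[0.4,-0.4,-1,0,0,0],[0.4,-0.4,-1,0,0,0],[0.4,-0.4,-1,0,0,0],[0.4,-0.4,-1,0,0,0]]]}}

```text
clock: 6.65
tool_pos: [0.4191, 0.3309, 0.5646]
orientation: [-179.9, 0.2, 80.0]
force: [-0.3, 0.6, -1.5]
opening: 0.0355
gripper_force: 30.0
```

```bash
python3 - <<'E'
from h import *
im,d=snapshot("side");np.savez("side2.npz",im=im,d=d);o=get_obs();p=o["tool_pos"];print(o["clock"],p,o["joint_pos"],o["orientation"])
zh=p[2]+.0188-.007-.071;q=proj("side",[[p[0],p[1],zh+.08],[p[0],p[1],zh]]);print(q)
can=np.zeros((600,800,3),np.uint8)
u,v=q[1].astype(int);c=im[max(v-50,0):v+40,max(u-45,0):u+45,::-1];c=cv2.resize(np.clip(c*1.5,0,255).astype(np.uint8),None,fx=5,fy=5,interpolation=cv2.INTER_CUBIC);can[:c.shape[0],:c.shape[1]]=c
o2=grid(ortho("side",im,p[0]-.025,p[0]+.025,p[1]-.025,p[1]+.025,zh+.003,6.5,1.5),p[0]+.025,p[1]+.025,6.5);can[:325,460:785]=o2
cv2.imwrite("pics/close.png",can)
E
```

```text
6.7 [0.41919576 0.33059958 0.5648769 ] [ 5.93040666e+01  5.64560072e+00  2.39351894e+01 -1.65324052e-02
 -1.08457700e+02  1.10667903e+02] [-1.79925978e+02  1.51750924e-01  7.99772791e+01]
[[284.51232695 145.1672498 ]
 [288.47783913 204.10166695]]
```

View pics/close.png

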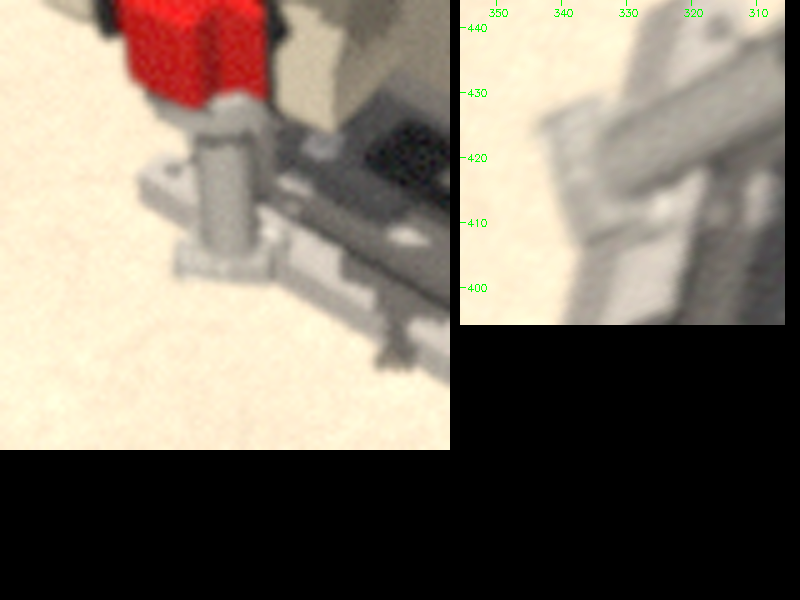

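The close view shows the head clearly. Its front long edge runs from (545,128) to (582,245) in the rectified view, a yaw of about 17°. I'll refine that from the silhouette's bottom edge.

```bash
cat >> h.py <<'E'
def ray(n,u,v,z):
    u=np.asarray(u,float);v=np.asarray(v,float);a=world(n,u,v,np.full(u.shape,.5));b=world(n,u,v,np.full(u.shape,1.));return a+(b-a)*((z-a[...,2:])/(b[...,2:]-a[...,2:]))
E
python3 - <<'E'
from h import *
from scipy.ndimage import gaussian_filter1d
z=np.load("side2.npz");g=z["im"].astype(float).sum(2);p=np.array([.41919576,.33059958,.5648769]);zh=p[2]-.059
us=np.arange(281,296);vs=[]
for u in us:
    col=gaussian_filter1d(g[:,u],.7);d=np.diff(col);w=d[203:216];k=203+w.argmax();a,b,c=d[k-1:k+2];vs.append(k+.5+.5*(a-c)/(a-2*b+c))
vs=np.array(vs);print(vs.round(1))
Q=ray("side",us,vs,zh)[:,:2]
ok=np.ones(len(us),bool)
for _ in range(3):
    m=Q[ok].mean(0);dd=np.linalg.svd(Q[ok]-m)[2][0];n=np.array([-dd[1],dd[0]]);r=(Q-m)@n;ok=abs(r)<.0007
dd=dd*np.sign(dd[0]);n=np.array([-dd[1],dd[0]]);print("yaw",np.degrees(np.arctan2(dd[1],dd[0])),"axis perp dist",(m-p[:2])@n*1000,ok.sum(),(r*1000).round(1))
# stud axis: sides of the stud rows just above head
for v in range(184,201,2):
    d=np.diff(gaussian_filter1d(g[v,270:305],.7));print(v,270+.5+d.argmin(),270+.5+d.argmax(),end="; ")
# stud axis at z: predicted columns
for dz in(.012,.03):print(proj("side",[[p[0],p[1],zh+dz]]))
print(g[192,274:302].astype(int))
E
```

```text
[208.9 209.1 209.5 209.6 209.7 210.  210.2 210.2 210.4 210.4 210.5 210.5
 210.4 210.6 210.6]
yaw 14.422295135818626 axis perp dist 8.501636328005086 15 [ 0.5  0.3 -0.1 -0.   0.1 -0.3 -0.4 -0.3 -0.3 -0.2 -0.2  0.   0.2  0.2
  0.4]
184 280.5 302.5; 186 280.5 283.5; 188 275.5 278.5; 190 281.5 298.5; 192 270.5 276.5; 194 270.5 278.5; 196 297.5 294.5; 198 300.5 294.5; 200 298.5 294.5; [[287.94537492 196.18827607]]
[[287.11657615 183.87088144]]
[338 351 365 397 400 407 413 396 350 306 326 330 339 332 332 328 317 292
 272 213 190 195 197 214 222 243 259 278]
```

```bash
python3 - <<'E'
from h import *
z=np.load("side2.npz");P=cloud("side",z["d"]);p=np.array([.41919576,.33059958,.5648769]);zh=p[2]-.059
D=(P-np.array([p[0],p[1],zh]))*1000
m=(np.hypot(D[...,0],D[...,1])<25)&(abs(D[...,2])<60)
s=m&(D[...,2]>12)&(D[...,2]<38);Q=D[s];print("stud n",s.sum())
from scipy.optimize import least_squares
f=least_squares(lambda a:np.hypot(Q[:,0]-a[0]-a[2]*(Q[:,2]-25),Q[:,1]-a[1]-a[3]*(Q[:,2]-25))-6,[0,0,0,0],loss="soft_l1").x;print("stud axis",f.round(2))
h=m&(D[...,2]>-3)&(D[...,2]<9);H=D[h];print("head n",h.sum());
# yaw at which head's bounding box fits: rect SDF fit of visible side points below top
c=H[H[:,2]<5.0][:,:2];t=H[:,2];print("z hist",np.histogram(D[m][:,2],bins=np.arange(-4,14))[0])
def sd(a,c=c):
    th=a[2];x=(c[:,0]-a[0])*np.cos(th)+(c[:,1]-a[1])*np.sin(th);y=-(c[:,0]-a[0])*np.sin(th)+(c[:,1]-a[1])*np.cos(th)
    qx=abs(x)-11.5;qy=abs(y)-6.8;return np.where(np.maximum(qx,qy)>0,np.hypot(np.maximum(qx,0),np.maximum(qy,0)),np.maximum(qx,qy))
for y0 in(5,15,25):
    r=least_squares(sd,[f[0],f[1],np.radians(y0)],loss="soft_l1",f_scale=.5);print(r.x[:2].round(2),np.degrees(r.x[2]).round(1),r.cost.round(1),len(c))
for row in range(195,214,1):
    print(row,[tuple(D[row,u].round(1)) if m[row,u] else None for u in range(279,298,3)])
E
```

```text
stud n 208
stud axis [-1.23  1.19  0.    0.01]
head n 211
z hist [ 0  0  5 11 12 21 10 21 55 49 11  8  8  6  9  8  6]
[0.36 1.29] 16.3 51.7 135
[-0.84  0.94] 18.3 52.5 135
[-0.96  0.91] 18.0 52.4 135
195 [None, None, (np.float64(-0.8), np.float64(7.4), np.float64(21.3)), (np.float64(-3.5), np.float64(6.2), np.float64(21.2)), (np.float64(-6.3), np.float64(5.0), np.float64(21.2)), (np.float64(-7.2), np.float64(0.1), np.float64(16.8)), None]
196 [None, None, (np.float64(-0.2), np.float64(6.5), np.float64(18.7)), (np.float64(-3.6), np.float64(6.5), np.float64(20.0)), (np.float64(-6.0), np.float64(4.5), np.float64(19.1)), (np.float64(-6.8), np.float64(-0.5), np.float64(14.6)), None]
197 [None, (np.float64(8.5), np.float64(-2.4), np.float64(4.8)), (np.float64(-0.5), np.float64(7.3), np.float64(18.1)), (np.float64(-3.8), np.float64(7.0), np.float64(19.2)), (np.float64(-6.4), np.float64(5.4), np.float64(18.7)), (np.float64(-7.8), np.float64(1.4), np.float64(15.4)), None]
198 [None, (np.float64(8.1), np.float64(-1.4), np.float64(4.5)), (np.float64(-0.6), np.float64(7.6), np.float64(17.0)), (n
[... 3970 characters left out ...]
float64(2.7), np.float64(9.8), np.float64(0.9)), (np.float64(0.1), np.float64(8.1), np.float64(0.4)), (np.float64(-3.6), np.float64(8.3), np.float64(2.2)), (np.float64(-6.3), np.float64(6.8), np.float64(1.8)), (np.float64(-9.0), np.float64(5.2), np.float64(1.4)), (np.float64(-11.5), np.float64(3.3), np.float64(0.6))]
210 [None, None, (np.float64(0.0), np.float64(8.4), np.float64(-0.9)), (np.float64(-3.2), np.float64(7.9), np.float64(-0.0)), (np.float64(-6.6), np.float64(7.5), np.float64(1.0)), (np.float64(-8.8), np.float64(5.1), np.float64(-0.4)), None]
211 [None, None, None, None, None, None, None]
212 [None, None, None, None, None, None, None]
213 [None, None, None, None, None, None, None]
```

The head yaw is 16.5° with the tool at 80°, and the stud axis is within about 1 mm of the TCP. So a tool yaw of 49° puts the head along the slot. I'll go above the strap slot now.

Request:
{"method": "step_arm", "body": {"steps": [[[-0.3,0.12,0.25,0,0,0],[-0.65,0.27,0.6,0,0,0],[-1,0.42,0.95,0,0,0],[-1,0.42,0.95,0,0,0]]]}}

```text
clock: 7.1
tool_pos: [0.4416, 0.2203, 0.4667]
orientation: [-179.7, 0.3, 79.8]
force: [1.1, -0.1, -0.2]
opening: 0.036
gripper_force: 30.0
```

Request:
{"method": "step_arm", "body": {"steps": [[[-0.3,0.12,0.25,0,0,0],[-0.65,0.27,0.6,0,0,0],[-1,0.42,0.95,0,0,0],[-1,0.42,0.95,0,0,0]]]}}

```text
clock: 7.5
tool_pos: [0.4653, 0.1154, 0.3721]
orientation: [-179.7, 0.3, 79.8]
force: [0.4, 0.1, -0.9]
opening: 0.0358
gripper_force: 30.0
```

Request:
{"method": "step_arm", "body": {"steps": [[[-0.3,0.12,0.25,0,0,0],[-0.65,0.27,0.6,0,0,0],[-1,0.42,0.95,0,0,0],[-1,0.42,0.95,0,0,0]]]}}

```text
clock: 7.9
tool_pos: [0.489, 0.0103, 0.2772]
orientation: [-179.6, 0.2, 79.8]
force: [-1.3, 0.3, -0.8]
opening: 0.0357
gripper_force: 30.0
```

Request:
{"method": "step_arm", "body": {"steps": [[[-0.3,0.12,0.25,0,0,0],[-0.65,0.27,0.6,0,0,0],[-1,0.42,0.95,0,0,0],[-1,0.42,0.95,0,0,0],[-1,0.42,0.95,0,0,0]]]}}

```text
clock: 8.4
tool_pos: [0.515, -0.093, 0.186]
orientation: [-179.9, 0.1, 79.9]
force: [-0.2, 0.3, -0.7]
opening: 0.0358
gripper_force: 30.0
```

```bash
python3 -c "
from h import *
print(get_obs()['tool_pos']);plan([.518,-.1248,.145],49)"
```

```text
[ 0.51501946 -0.09300461  0.18595912]
shift [-0.307, 0.086, 0.41] turn [-0.003, 0.003, 1.078] clock 8.4 q [11.3, 8.2, -21.6, 0.0, -60.3, 158.6]
```

Request:
{"method": "step_arm", "body": {"steps": [[[-0.15,0.04,0.2,0,0,0.28],[-0.31,0.09,0.41,0,0,0.56],[-0.31,0.09,0.41,0,0,0.84],[-0.31,0.09,0.41,0,0,1],[-0.31,0.09,0.41,0,0,1]]]}}

```text
clock: 8.9
tool_pos: [0.5198, -0.1232, 0.1472]
orientation: [179.9, -0.1, 51.4]
force: [-0.4, -0.6, -0.8]
opening: 0.0357
gripper_force: 30.0
```

Request:
{"method": "step_arm", "body": {"steps": [[[0,0,0,0,0,0.08],[0,0,0,0,0,0.08],[0,0,0,0,0,0.08]]]}}

```text
clock: 9.2
tool_pos: [0.5191, -0.1237, 0.1465]
orientation: [179.9, -0.1, 49.3]
force: [-0.4, -0.5, -1.0]
opening: 0.0356
gripper_force: 30.0
```

```bash
cat > look.py <<'E'
from h import *
from scipy.optimize import least_squares
im,d=snapshot("side");np.savez("side3.npz",im=im,d=d)
o=get_obs();p=o["tool_pos"];zh=p[2]-.059;print(p,o["orientation"],o["force"],o["clock"])
D=(cloud("side",d)-np.array([p[0],p[1],zh]))*1000
m=(np.hypot(D[...,0],D[...,1])<17)
Q=D[m&(D[...,2]>9)&(D[...,2]<35)]
f=least_squares(lambda a:np.hypot(Q[:,0]-a[0],Q[:,1]-a[1])-6,[0,0],loss="soft_l1").x;print("stud",len(Q),f.round(2))
H=D[m&(D[...,2]>-2)&(D[...,2]<5)][:,:2];print("head",len(H))
def sd(a,c=H):
    th=a[0];x=(c[:,0]-f[0])*np.cos(th)+(c[:,1]-f[1])*np.sin(th);y=-(c[:,0]-f[0])*np.sin(th)+(c[:,1]-f[1])*np.cos(th)
    q=np.stack([abs(x)-11.5,abs(y)-6.8,abs(x-y)/2**.5-11.4]);return q.max(0)
g=np.radians(np.arange(-40,41,2));cs=[np.abs(sd([a])).mean() for a in g];print("yaw",np.degrees(g[np.argmin(cs)]),np.round(cs,2)[::2])
can=np.zeros((600,800,3),np.uint8);c=calibration("side")
u,v=proj("side",[[p[0],p[1],zh]])[0].astype(int);k=im[v-45:v+45,u-60:u+60,::-1];can[:540,:720]=cv2.resize(np.clip(k*1.5,0,255).astype(np.uint8),None,fx=6,fy=6,interpolation=cv2.INTER_CUBIC);print("crop origin",u-60,v-45)
cv2.imwrite("pics/hover.png",can)
E
python3 look.py
```

```text
[ 0.51895494 -0.12377472  0.1462825 ] [ 1.79947364e+02 -5.09379067e-02  4.92181160e+01] [ 0.19745444 -0.00245268 -0.97747511] 9.25
stud 31 [-0.88  0.91]
head 21
yaw -10.0 [2.07 2.02 1.95 1.79 1.64 1.48 1.36 1.28 1.28 1.33 1.44 1.56 1.66 1.72
 1.77 1.85 1.91 1.94 1.98 2.07 2.18]
crop origin 276 137
```

View pics/hover.png

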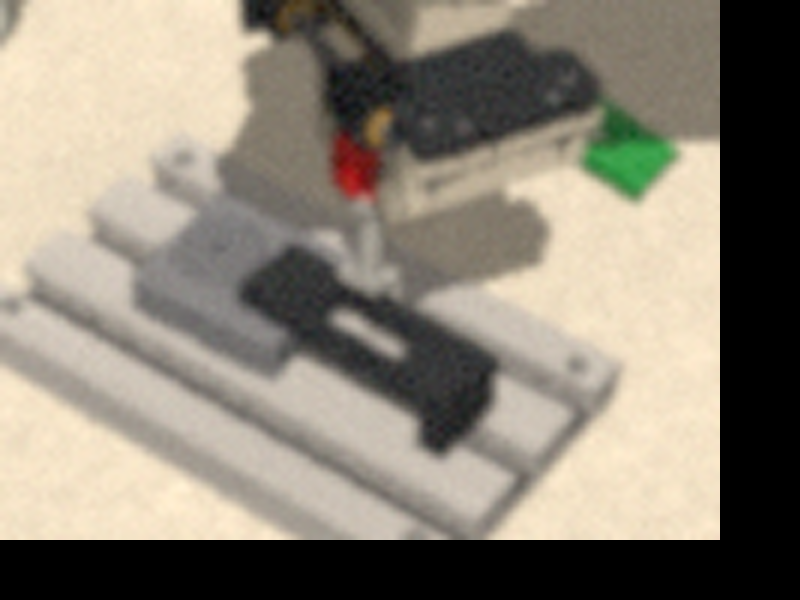

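```bash
python3 - <<'E'
from h import *
th=np.radians(-14.46);e=np.array([np.cos(th),np.sin(th)]);n=np.array([-e[1],e[0]])
for k,c in(("top",(.5609,-.1356)),("side",(.5566,-.1343))):
    z=np.load(f"{k}0.npz");P=cloud(k,z["d"]);L=(P[...,:2]-c)@n*1000;A=(P[...,:2]-c)@e*1000
    m=(P[...,2]>.0545)&(P[...,2]<.064)&(abs(L)<35)&(A>-100)&(A<20)
    for lo in range(-80,10,10):
        s=m&(A>lo)&(A<=lo+10);q=L[s]
        if len(q)>8:print(k,lo,len(q),np.percentile(q,[3,97]).round(1),"mid",np.percentile(q,[3,97]).mean().round(2))
    print(k,"A range",np.percentile(A[m],[1,99]).round(1))
plan([.5186,-.1251,.120],48)
E
```

```text
top -80 81 [-17.6  19.6] mid 0.99
top -70 65 [-18.   20.2] mid 1.11
top -60 45 [-18.6  19.5] mid 0.45
top -50 43 [-18.5  19.4] mid 0.47
top -40 45 [-19.2  19.3] mid 0.05
top -30 43 [-19.4  18.7] mid -0.37
top -20 72 [-19.6  18.7] mid -0.45
top -10 78 [-19.3  17.9] mid -0.71
top 0 80 [-19.7  17.7] mid -1.02
top A range [-97.7  16.4]
side -80 48 [-17.5  20.1] mid 1.31
side -70 37 [-18.2  21.4] mid 1.58
side -60 24 [-18.6  19.9] mid 0.64
side -50 31 [-19.3  20. ] mid 0.34
side -40 29 [-20.   20.6] mid 0.3
side -30 25 [-18.   19.8] mid 0.91
side -20 41 [-19.6  19.2] mid -0.21
side -10 42 [-20.5  19.8] mid -0.37
side 0 39 [-19.3  19.2] mid -0.06
side A range [-98.6  17.7]
shift [-0.013, 0.006, 0.263] turn [0.002, -0.002, 0.043] clock 9.25 q [7.7, 11.2, -23.6, 0.0, -55.1, 131.6]
```

Request:
{"method": "step_arm", "body": {"steps": [[[-0.01,0.01,0.1,0,0,0.04],[-0.01,0.01,0.2,0,0,0.04],[-0.01,0.01,0.26,0,0,0.04],[-0.01,0.01,0.26,0,0,0.04],[-0.01,0.01,0.26,0,0,0.04]]]}}

```text
clock: 9.75
tool_pos: [0.5185, -0.1258, 0.1192]
orientation: [-180.0, 0.0, 47.9]
force: [0.5, -0.0, -0.1]
opening: 0.0354
gripper_force: 30.0
```

Request:
{"method": "step_arm", "body": {"steps": [[[0,0,0.03,0,0,0],[0,0,0.06,0,0,0],[0,0,0.09,0,0,0]]]}}

```text
clock: 10.05
tool_pos: [0.5187, -0.1257, 0.1105]
orientation: [180.0, -0.0, 47.9]
force: [-0.0, 0.2, -1.5]
opening: 0.0357
gripper_force: 30.0
```

```bash
python3 -c "
from h import *
plan([.5186,-.1251,.09],48);o=get_obs();print(o['tool_pos'],o['force'],o['moment'])"
```

```text
shift [0.004, -0.004, 0.205] turn [0.0, -0.001, -0.003] clock 10.05 q [7.4, 13.5, -26.1, -0.0, -50.4, 130.5]
[ 0.5186626  -0.12569403  0.11047334] [-0.00335973  0.21702234 -1.47124703] [-0.05216464 -0.0686501  -0.01552667]
```

Inside the strap slot (about 8 mm) with no contact force. I'll carry on down in short pieces.

Request:
{"method": "step_arm", "body": {"steps": [[[0.004,-0.004,0.07,0,0,0],[0.004,-0.004,0.14,0,0,0],[0.004,-0.004,0.21,0,0,0],[0.004,-0.004,0.21,0,0,0]]]}}

```text
clock: 10.45
tool_pos: [0.5177, -0.1252, 0.0882]
orientation: [-179.9, 0.1, 47.9]
force: [0.3, 0.6, -0.1]
opening: 0.0354
gripper_force: 30.0
```

Request:
{"method": "step_arm", "body": {"steps": [[[0,0,0.02,0,0,0],[0,0,0.04,0,0,0],[0,0,0.06,0,0,0],[0,0,0.06,0,0,0]]]}}

```text
clock: 10.85
tool_pos: [0.5184, -0.1251, 0.0834]
orientation: [-180.0, 0.0, 47.9]
force: [-0.4, 0.3, -0.8]
opening: 0.0358
gripper_force: 30.0
```

Request:
{"method": "step_arm", "body": {"steps": [[[0,0,0.02,0,0,0],[0,0,0.04,0,0,0],[0,0,0.04,0,0,0]]]}}

```text
clock: 11.15
tool_pos: [0.5184, -0.1251, 0.0793]
orientation: [-180.0, 0.0, 47.9]
force: [0.7, 0.6, -1.3]
opening: 0.0361
gripper_force: 30.0
```

Request:
{"method": "step_arm", "body": {"steps": [[[0,0,0.03,0,0,0],[0,0,0.06,0,0,0],[0,0,0.08,0,0,0],[0,0,0.08,0,0,0]]]}}

```text
clock: 11.55
tool_pos: [0.5183, -0.1251, 0.0711]
orientation: [-180.0, 0.0, 47.9]
force: [0.1, -0.3, -0.6]
opening: 0.0359
gripper_force: 30.0
```

Request:
{"method": "step_arm", "body": {"steps": [[[0,0,0.015,0,0,0],[0,0,0.03,0,0,0],[0,0,0.03,0,0,0]]]}}

```text
clock: 11.85
tool_pos: [0.5184, -0.1251, 0.0684]
orientation: [-180.0, 0.0, 47.9]
force: [-0.5, 0.1, -1.8]
opening: 0.036
gripper_force: 30.0
```

Request:
{"method": "step_arm", "body": {"steps": [[[0,0,0.008,0,0,0],[0,0,0.01,0,0,0],[0,0,0.01,0,0,0]]]}}

```text
clock: 12.15
tool_pos: [0.5186, -0.1251, 0.068]
orientation: [180.0, -0.0, 47.9]
force: [-3.0, 0.9, 4.8]
opening: 0.0357
gripper_force: 30.0
```

Request:
{"method": "step_arm", "body": {"steps": [[[0,0,0.008,0,0,0],[0,0,0.01,0,0,0],[0,0,0.01,0,0,0]]]}}

```text
clock: 12.45
tool_pos: [0.5187, -0.1252, 0.0679]
orientation: [180.0, -0.0, 47.9]
force: [-4.7, 2.9, 15.2]
opening: 0.0358
gripper_force: 30.0
```

The collar is seated: contact began at z = 0.068, as expected. I'll ease off the down force and turn clockwise.

Request:
{"method": "step_arm", "body": {"steps": [[[0,0,-0.006,0,0,0],[0,0,-0.012,0,0,0],[0,0,-0.012,0,0,0]]]}}

```text
clock: 12.75
tool_pos: [0.5186, -0.1251, 0.068]
orientation: [180.0, -0.0, 47.9]
force: [-1.5, 1.7, 6.4]
opening: 0.0361
gripper_force: 30.0
```

```bash
cat > s.py <<'E'
from h import *
o=get_obs();print(round(o["clock"],2),o["tool_pos"].round(4),o["orientation"].round(1),"F",o["force"].round(1),"M",o["moment"].round(3),"op",round(o["opening"],4),"q6",o["joint_pos"][5].round(1),o["tau"][5].round(3))
E
python3 s.py
```

```text
12.75 [ 0.5186 -0.1251  0.068 ] [180.   -0.   47.9] F [-1.5  1.7  6.4] M [ 0.284  0.671 -0.03 ] op 0.0361 q6 130.4 -0.001
```

Request:
{"method": "step_arm", "body": {"steps": [[[0,0,0,0,0,0.25],[0,0,0,0,0,0.5],[0,0,0,0,0,0.5]]]}}

```text
clock: 13.05
tool_pos: [0.5191, -0.1252, 0.068]
orientation: [180.0, -0.0, 33.5]
force: [0.1, -0.7, 3.6]
opening: 0.0355
gripper_force: 30.0
```

```bash
python3 s.py
```

```text
13.05 [ 0.5191 -0.1252  0.068 ] [180.   -0.   33.5] F [ 0.1 -0.7  3.6] M [-0.106  0.048  0.042] op 0.0355 q6 116.0 -1.834
```

Request:
{"method": "step_arm", "body": {"steps": [[[0,0,0,0,0,0.25],[0,0,0,0,0,0.5],[0,0,0,0,0,0.75],[0,0,0,0,0,1],[0,0,0,0,0,1]]]}}

```text
clock: 13.55
tool_pos: [0.5192, -0.1252, 0.068]
orientation: [180.0, -0.1, 5.0]
force: [0.2, -0.0, 3.5]
opening: 0.036
gripper_force: 30.0
```

```bash
python3 s.py
```

```text
13.55 [ 0.5192 -0.1252  0.068 ] [ 1.8e+02 -1.0e-01  5.0e+00] F [ 0.2 -0.   3.5] M [-0.151 -0.132 -0.02 ] op 0.036 q6 87.5 -1.842
```

Request:
{"method": "step_arm", "body": {"steps": [[[0,0,0,0,0,0.25],[0,0,0,0,0,0.5],[0,0,0,0,0,0.75],[0,0,0,0,0,1],[0,0,0,0,0,1]]]}}

```text
clock: 14.05
tool_pos: [0.519, -0.1252, 0.068]
orientation: [-180.0, -0.0, -23.5]
force: [0.4, 0.5, 4.8]
opening: 0.0356
gripper_force: 30.0
```

```bash
python3 s.py
```

```text
14.05 [ 0.519  -0.1252  0.068 ] [-180.    -0.   -23.5] F [0.4 0.5 4.8] M [-0.067 -0.143  0.005] op 0.0356 q6 59.0 -1.843
```

Request:
{"method": "step_arm", "body": {"steps": [[[0,0,0,0,0,0.2],[0,0,0,0,0,0.4],[0,0,0,0,0,0.4]]]}}

```text
clock: 14.35
tool_pos: [0.519, -0.1252, 0.068]
orientation: [-180.0, -0.0, -34.9]
force: [1.2, 0.7, 4.5]
opening: 0.0359
gripper_force: 30.0
```

```bash
python3 s.py
```

```text
14.35 [ 0.519  -0.1252  0.068 ] [-180.    -0.   -34.9] F [1.2 0.7 4.5] M [ 0.045 -0.221 -0.026] op 0.0359 q6 47.6 -1.473
```

Request:
{"method": "step_arm", "body": {"steps": [[[0,0,0,0,0,0.2],[0,0,0,0,0,0.4],[0,0,0,0,0,0.4]]]}}

```text
clock: 14.65
tool_pos: [0.5194, -0.125, 0.068]
orientation: [-179.9, -0.1, -46.3]
force: [1.7, 0.3, 3.1]
opening: 0.0357
gripper_force: 30.0
```

```bash
python3 s.py
```

```text
14.65 [ 0.5194 -0.125   0.068 ] [-1.799e+02 -1.000e-01 -4.630e+01] F [1.7 0.3 3.1] M [ 0.533 -0.775  0.064] op 0.0357 q6 36.2 -1.472
```

Request:
{"method": "step_arm", "body": {"steps": [[[0,0,0,0,0,0.1],[0,0,0,0,0,0.2],[0,0,0,0,0,0.2]]]}}

```text
clock: 14.95
tool_pos: [0.5195, -0.1249, 0.068]
orientation: [-179.9, -0.1, -52.0]
force: [3.2, 2.4, 3.7]
opening: 0.0361
gripper_force: 30.0
```

```bash
python3 s.py
```

```text
14.95 [ 0.5195 -0.1249  0.068 ] [-1.799e+02 -1.000e-01 -5.200e+01] F [3.2 2.4 3.7] M [ 0.708 -1.293  0.022] op 0.0361 q6 30.5 -0.773
```

Request:
{"method": "step_arm", "body": {"steps": [[[0,0,0,0,0,0.1],[0,0,0,0,0,0.2],[0,0,0,0,0,0.2]]]}}

```text
clock: 15.25
tool_pos: [0.5194, -0.1249, 0.068]
orientation: [-179.9, -0.0, -57.8]
force: [3.5, 2.0, 2.0]
opening: 0.036
gripper_force: 30.0
```

```bash
python3 s.py
```

```text
15.25 [ 0.5194 -0.1249  0.068 ] [-179.9   -0.   -57.8] F [3.5 2.  2. ] M [ 0.917 -1.475  0.083] op 0.036 q6 24.7 -0.781
```

Request:
{"method": "step_arm", "body": {"steps": [[[0,0,0,0,0,0.1],[0,0,0,0,0,0.2],[0,0,0,0,0,0.2]]]}}

```text
clock: 15.55
tool_pos: [0.5193, -0.1249, 0.068]
orientation: [-179.9, -0.0, -63.6]
force: [3.1, 3.0, 3.1]
opening: 0.0359
gripper_force: 30.0
```

```bash
python3 s.py
```

```text
15.55 [ 0.5193 -0.1249  0.068 ] [-179.9   -0.   -63.6] F [3.1 3.  3.1] M [ 1.038 -1.588  0.029] op 0.0359 q6 18.9 -0.788
```

The head was stopped around 95–100°, and the knob now runs on the thread. I'll relieve the small side load and continue.

Request:
{"method": "step_arm", "body": {"steps": [[[0,-0.005,0,0,0,0.2],[0,-0.005,0,0,0,0.4],[0,-0.005,0,0,0,0.4]]]}}

```text
clock: 15.85
tool_pos: [0.5193, -0.1248, 0.0679]
orientation: [-180.0, -0.0, -75.1]
force: [2.7, 2.2, 4.7]
opening: 0.036
gripper_force: 30.0
```

```bash
python3 s.py
```

```text
15.85 [ 0.5193 -0.1248  0.0679] [-180.    -0.   -75.1] F [2.7 2.2 4.7] M [ 0.936 -1.175  0.099] op 0.036 q6 7.4 -1.521
```

Request:
{"method": "step_arm", "body": {"steps": [[[0,0,0,0,0,0.2],[0,0,0,0,0,0.4],[0,0,0,0,0,0.4]]]}}

```text
clock: 16.15
tool_pos: [0.5193, -0.1248, 0.068]
orientation: [-180.0, 0.0, -86.5]
force: [3.6, 1.9, 5.2]
opening: 0.0356
gripper_force: 30.0
```

```bash
python3 s.py
```

```text
16.15 [ 0.5193 -0.1248  0.068 ] [-180.     0.   -86.5] F [3.6 1.9 5.2] M [ 1.072 -1.047  0.095] op 0.0356 q6 -4.1 -1.354
```

Request:
{"method": "step_arm", "body": {"steps": [[[0,0,0,0,0,0.1],[0,0,0,0,0,0.2],[0,0,0,0,0,0.2]]]}}

```text
clock: 16.45
tool_pos: [0.5192, -0.1248, 0.068]
orientation: [-180.0, 0.0, -92.2]
force: [2.5, 2.9, 5.6]
opening: 0.0361
gripper_force: 30.0
```

```bash
python3 s.py
```

```text
16.45 [ 0.5192 -0.1248  0.068 ] [-180.     0.   -92.2] F [2.5 2.9 5.6] M [ 1.063 -1.024  0.122] op 0.0361 q6 -9.7 -0.722
```

Request:
{"method": "step_arm", "body": {"steps": [[[0,0,0,0,0,0.1],[0,0,0,0,0,0.2],[0,0,0,0,0,0.2]]]}}

```text
clock: 16.75
tool_pos: [0.5192, -0.1248, 0.068]
orientation: [-180.0, 0.0, -97.9]
force: [2.6, 2.8, 4.8]
opening: 0.0359
gripper_force: 30.0
```

```bash
python3 s.py
```

```text
16.75 [ 0.5192 -0.1248  0.068 ] [-180.     0.   -97.9] F [2.6 2.8 4.8] M [ 1.134 -1.     0.071] op 0.0359 q6 -15.4 -0.724
```

Request:
{"method": "step_arm", "body": {"steps": [[[0,0,0,0,0,0.1],[0,0,0,0,0,0.2],[0,0,0,0,0,0.2]]]}}

```text
clock: 17.05
tool_pos: [0.5192, -0.1248, 0.068]
orientation: [-180.0, 0.0, -103.6]
force: [2.1, 2.2, 6.0]
opening: 0.0355
gripper_force: 30.0
```

```bash
python3 s.py
```

```text
17.05 [ 0.5192 -0.1248  0.068 ] [-180.     0.  -103.6] F [2.1 2.2 6. ] M [ 1.15  -1.028  0.126] op 0.0355 q6 -21.2 -0.726
```

Request:
{"method": "step_arm", "body": {"steps": [[[0,0,0,0,0,0.1],[0,0,0,0,0,0.2],[0,0,0,0,0,0.2]]]}}

```text
clock: 17.35
tool_pos: [0.5192, -0.1248, 0.068]
orientation: [-180.0, 0.0, -109.4]
force: [1.9, 2.4, 5.1]
opening: 0.0357
gripper_force: 30.0
```

```bash
python3 s.py
```

```text
17.35 [ 0.5192 -0.1248  0.068 ] [-180.     0.  -109.4] F [1.9 2.4 5.1] M [ 1.183 -0.983  0.128] op 0.0357 q6 -26.9 -0.727
```

```bash
cat > s.py <<'E'
from h import *
L=[]
for i in range(6):
    snapshot("side");o=get_obs();L.append(np.r_[o["force"],o["moment"]])
L=np.array(L);print(round(o["clock"],2),o["tool_pos"].round(4),"yaw",o["orientation"][2].round(1),"FM",L.mean(0).round(3),"sdMz",L[:,5].std().round(3),"q6",o["joint_pos"][5].round(1))
E
python3 s.py
```

```text
17.65 [ 0.5191 -0.1248  0.068 ] yaw -109.3 FM [ 2.484  2.551  5.431  1.128 -0.961  0.077] sdMz 0.032 q6 -26.8
```

Request:
{"method": "step_arm", "body": {"steps": [[[0,0,0,0,0,0.15],[0,0,0,0,0,0.3],[0,0,0,0,0,0.3]]]}}

```text
clock: 17.95
tool_pos: [0.5191, -0.1248, 0.068]
orientation: [-180.0, 0.0, -118.0]
force: [2.3, 2.0, 5.7]
opening: 0.0358
gripper_force: 30.0
```

```bash
python3 s.py
```

```text
18.25 [ 0.5191 -0.1248  0.0679] yaw -117.8 FM [ 2.143  2.865  5.927  1.165 -0.954  0.06 ] sdMz 0.048 q6 -35.4
```

Request:
{"method": "step_arm", "body": {"steps": [[[0,0,0,0,0,0.15],[0,0,0,0,0,0.3],[0,0,0,0,0,0.3]]]}}

```text
clock: 18.55
tool_pos: [0.5191, -0.1248, 0.068]
orientation: [-180.0, 0.0, -126.6]
force: [2.5, 3.1, 5.0]
opening: 0.0356
gripper_force: 30.0
```

```bash
python3 s.py
```

```text
18.85 [ 0.5191 -0.1248  0.068 ] yaw -126.4 FM [ 1.897  2.866  6.062  1.184 -0.929  0.101] sdMz 0.017 q6 -44.0
```

Request:
{"method": "step_arm", "body": {"steps": [[[0,0,0,0,0,0.15],[0,0,0,0,0,0.3],[0,0,0,0,0,0.3]]]}}

```text
clock: 19.15
tool_pos: [0.5191, -0.1248, 0.0679]
orientation: [-180.0, 0.0, -135.2]
force: [1.6, 2.0, 6.3]
opening: 0.036
gripper_force: 30.0
```

```bash
python3 s.py
```

```text
19.45 [ 0.519  -0.1248  0.0679] yaw -135.0 FM [ 2.152  2.542  5.637  1.171 -0.906  0.129] sdMz 0.017 q6 -52.6
```

Request:
{"method": "step_arm", "body": {"steps": [[[0,0,0,0,0,0.15],[0,0,0,0,0,0.3],[0,0,0,0,0,0.3]]]}}

```text
clock: 19.75
tool_pos: [0.519, -0.1248, 0.068]
orientation: [-180.0, 0.0, -143.8]
force: [1.2, 2.7, 5.9]
opening: 0.036
gripper_force: 30.0
```

```bash
python3 s.py
```

```text
20.05 [ 0.519  -0.1248  0.068 ] yaw -143.6 FM [ 1.698  2.435  5.545  1.191 -0.852  0.082] sdMz 0.02 q6 -61.2
```

Request:
{"method": "step_arm", "body": {"steps": [[[0,0,0,0,0,0.15],[0,0,0,0,0,0.3],[0,0,0,0,0,0.3]]]}}

```text
clock: 20.35
tool_pos: [0.519, -0.1248, 0.0679]
orientation: [180.0, 0.0, -152.4]
force: [1.9, 3.3, 6.5]
opening: 0.0362
gripper_force: 30.0
```

```bash
python3 s.py
```

```text
20.65 [ 0.519  -0.1248  0.0679] yaw -152.2 FM [ 1.95   2.348  6.079  1.14  -0.85   0.093] sdMz 0.023 q6 -69.8
```

Request:
{"method": "step_arm", "body": {"steps": [[[0,0,0,0,0,0.15],[0,0,0,0,0,0.3],[0,0,0,0,0,0.3]]]}}

```text
clock: 20.95
tool_pos: [0.519, -0.1248, 0.0679]
orientation: [180.0, 0.0, -161.0]
force: [2.6, 2.6, 6.3]
opening: 0.036
gripper_force: 30.0
```

```bash
python3 s.py
```

```text
21.25 [ 0.519  -0.1248  0.0679] yaw -160.8 FM [ 1.99   2.7    6.043  1.162 -0.868  0.131] sdMz 0.026 q6 -78.3
```

Request:
{"method": "step_arm", "body": {"steps": [[[0,0,0,0,0,0.15],[0,0,0,0,0,0.3],[0,0,0,0,0,0.3]]]}}

```text
clock: 21.55
tool_pos: [0.519, -0.1248, 0.0679]
orientation: [180.0, 0.0, -169.6]
force: [2.2, 3.0, 4.2]
opening: 0.0362
gripper_force: 30.0
```

```bash
python3 s.py
```

```text
21.85 [ 0.519  -0.1248  0.0679] yaw -169.4 FM [ 1.52   2.745  5.698  1.127 -0.926  0.222] sdMz 0.019 q6 -86.9
```

Request:
{"method": "step_arm", "body": {"steps": [[[0,0,0,0,0,0.1],[0,0,0,0,0,0.2],[0,0,0,0,0,0.2]]]}}

```text
clock: 22.15
tool_pos: [0.519, -0.1248, 0.0679]
orientation: [-180.0, -0.0, -175.2]
force: [1.5, 2.5, 4.2]
opening: 0.0359
gripper_force: 30.0
```

```bash
python3 s.py
```

```text
22.45 [ 0.519  -0.1248  0.0679] yaw -175.1 FM [ 2.119  2.597  5.401  1.093 -0.944  0.268] sdMz 0.012 q6 -92.7
```

Mz has climbed to about 0.26 N m, up from a plateau of 0.09. That is firm and below the marking level, so I stop here. I'll take the stored twist out of the grip and read again before letting go.

Request:
{"method": "step_arm", "body": {"steps": [[[0,0,0,0,0,-0.1],[0,0,0,0,0,-0.2],[0,0,0,0,0,-0.2]]]}}

```text
clock: 22.75
tool_pos: [0.519, -0.1248, 0.0679]
orientation: [180.0, 0.0, -169.3]
force: [0.4, 2.9, 6.3]
opening: 0.0365
gripper_force: 30.0
```

```bash
python3 s.py
```

```text
23.05 [ 0.5189 -0.1248  0.0679] yaw -169.4 FM [ 1.727  2.934  5.885  1.163 -0.954  0.075] sdMz 0.023 q6 -86.9
```

The drop of about 0.19 N m over 0.1 rad matches the grip's compliance, so the knob itself did not move. I'll release and retreat.

Request:
{"method": "step_arm", "body": {"steps": [[[0,0,0,0,0,-0.04],[0,0,0,0,0,-0.04],[0,0,0,0,0,-0.04],[0,0,0,0,0,-0.04],[0,0,0,0,0,-0.04],[0,0,0,0,0,-0.04]]], "jaw": 78}}

```text
clock: 23.65
tool_pos: [0.5188, -0.125, 0.0676]
orientation: [180.0, -0.0, -168.7]
force: [0.0, -0.6, 1.2]
opening: 0.0604
gripper_force: 0.0
```

Request:
{"method": "step_arm", "body": {"steps": [[[0,0,-0.1,0,0,0],[0,0,-0.3,0,0,0],[0,0,-0.6,0,0,0],[0,0,-0.9,0,0,0],[0,0,-1,0,0,0],[0,0,-1,0,0,0]]]}}

```text
clock: 24.25
tool_pos: [0.5201, -0.1248, 0.1701]
orientation: [-180.0, 0.2, -168.7]
force: [-0.5, 0.9, -0.3]
opening: 0.061
gripper_force: 0.0
```

Request:
{"method": "step_arm", "body": {"steps": [[[-0.3,0,-0.3,0,0,0],[-0.6,0,-0.6,0,0,0],[-1,0,-1,0,0,0],[-1,0,-1,0,0,0]]]}}

```text
clock: 24.65
tool_pos: [0.6212, -0.1049, 0.2703]
orientation: [-179.9, 0.2, -168.6]
force: [-0.3, -0.1, 0.2]
opening: 0.0606
gripper_force: 0.0
```

Request:
{"method": "step_arm", "body": {"steps": [[[0.3,-0.3,0,0,0,0],[0.6,-0.6,0,0,0,0],[1,-1,0,0,0,0],[1,-1,0,0,0,0]]]}}

```text
clock: 25.05
tool_pos: [0.5352, -0.2257, 0.2664]
orientation: [179.9, -0.2, -168.8]
force: [0.7, -0.3, 0.3]
opening: 0.0609
gripper_force: 0.0
```

Request:
{"method": "step_arm", "body": {"steps": [[[0,-0.4,0,0,0,0],[0,-0.7,0,0,0,0],[0,-1,0,0,0,0],[0,-1,0,0,0,0]]]}}

```text
clock: 25.45
tool_pos: [0.5578, -0.3234, 0.2651]
orientation: [179.9, -0.2, -168.8]
force: [0.6, -0.4, -1.1]
opening: 0.0606
gripper_force: 0.0
```

```bash
python3 - <<'E'
from h import *
can=np.zeros((600,800,3),np.uint8)
o=get_obs();print(o["clock"],o["tool_pos"],o["force"])
th=np.radians(-14.46);e=np.array([np.cos(th),np.sin(th)]);n=np.array([-e[1],e[0]])
for k,c in(("top",(.5609,-.1356)),("side",(.5566,-.1343))):
    im,d=snapshot(k);z=np.load(k+"0.npz")
    for nm,dd in(("before",z["d"]),("after",d)):
        P=cloud(k,dd);L=(P[...,:2]-c)@n*1000;A=(P[...,:2]-c)@e*1000
        m=(P[...,2]>.044)&(P[...,2]<.0535)&(abs(L)<45)&(A>5)&(A<80);print(k,nm,"plinth A",np.percentile(A[m],[2,98]).round(1),"L",np.percentile(L[m],[2,98]).round(1),m.sum())
        m=(P[...,2]>.0545)&(P[...,2]<.064)&(abs(L)<35)&(A>-110)&(A<25);print("  strap A",np.percentile(A[m],[2,98]).round(1),"L",np.percentile(L[m],[2,98]).round(1),m.sum())
    if k=="top":g=np.clip(im[120:260,300:420,::-1]*1.4,0,255).astype(np.uint8);can[:560,:480]=cv2.resize(g,None,fx=4,fy=4,interpolation=cv2.INTER_CUBIC)
    else:
        g=np.clip(im[145:245,270:380,::-1]*1.4,0,255).astype(np.uint8);can[:291,480:]=cv2.resize(g,(320,291),interpolation=cv2.INTER_CUBIC)
        can[300:500,480:]=cv2.resize(im[:,:,::-1],(320,200))
cv2.imwrite("pics/final.png",can)
E
```

```text
25.45 [ 0.55778701 -0.32343141  0.26508836] [ 0.63348891 -0.36325827 -1.13636738]
top before plinth A [ 7.5 68.9] L [-36.6  31.2] 654
  strap A [-96.9  15.4] L [-19.4  19.9] 765Traceback (most recent call last):
  File "<stdin>", line 9, in <module>
    return _quantile_unchecked(
        a, q, axis, out, overwrite_input, method, keepdims, weights)
    return _ureduce(a,
                    func=_quantile_ureduce_func,
    ...<5 lines>...
                    overwrite_input=overwrite_input,
                    method=method)
    r = func(a, **kwargs)
    result = _quantile(arr,
                       quantiles=q,
    ...<2 lines>...
                       out=out,
                       weights=wgt)
    slices_having_nans = np.isnan(arr[-1, ...])
                                  ~~~^^^^^^^^^
IndexError: index -1 is out of bounds for axis 0 with size 0
```

The arm still hides the spot from the top camera, so I'll check the side view only.

```bash
python3 - <<'E'
from h import *
can=np.zeros((600,800,3),np.uint8)
th=np.radians(-14.46);e=np.array([np.cos(th),np.sin(th)]);n=np.array([-e[1],e[0]]);k="side";c=(.5566,-.1343)
im,d=snapshot(k);z=np.load(k+"0.npz")
for nm,dd in(("before",z["d"]),("after",d)):
    P=cloud(k,dd);L=(P[...,:2]-c)@n*1000;A=(P[...,:2]-c)@e*1000
    for t,m in(("plinth",(P[...,2]>.044)&(P[...,2]<.0535)&(abs(L)<45)&(A>5)&(A<80)),("strap",(P[...,2]>.0545)&(P[...,2]<.064)&(abs(L)<35)&(A>-110)&(A<25)),("nose part",(P[...,2]>.0545)&(P[...,2]<.064)&(abs(L)<35)&(A>-10)&(A<15))):
        if m.sum():print(nm,t,"A",np.percentile(A[m],[2,98]).round(1),"L",np.percentile(L[m],[2,98]).round(1),"z",np.median(P[m][:,2]).round(4),m.sum())
for i,q in enumerate((z["im"],im)):
    g=np.clip(q[145:245,270:380,::-1]*1.4,0,255).astype(np.uint8);can[:360,i*400:i*400+396]=cv2.resize(g,(396,360),interpolation=cv2.INTER_CUBIC)
    can[360:600,i*400:i*400+384]=cv2.resize(q[:,:,::-1],(384,240))
cv2.imwrite("pics/final.png",can)
E
```

```text
before plinth A [ 6.7 69.3] L [-37.1  33.2] z 0.0493 326
before strap A [-98.   16.1] L [-19.8  21.5] z 0.0582 442
before nose part A [-9.5 14.5] L [-22.3  19.5] z 0.0584 101
after plinth A [ 8.1 69.2] L [-37.6  32.6] z 0.0493 329
after strap A [-98.2  15.9] L [-19.1  21.4] z 0.0586 386
after nose part A [-9.4 14. ] L [-20.9  18.4] z 0.0587 101
```

View pics/final.png

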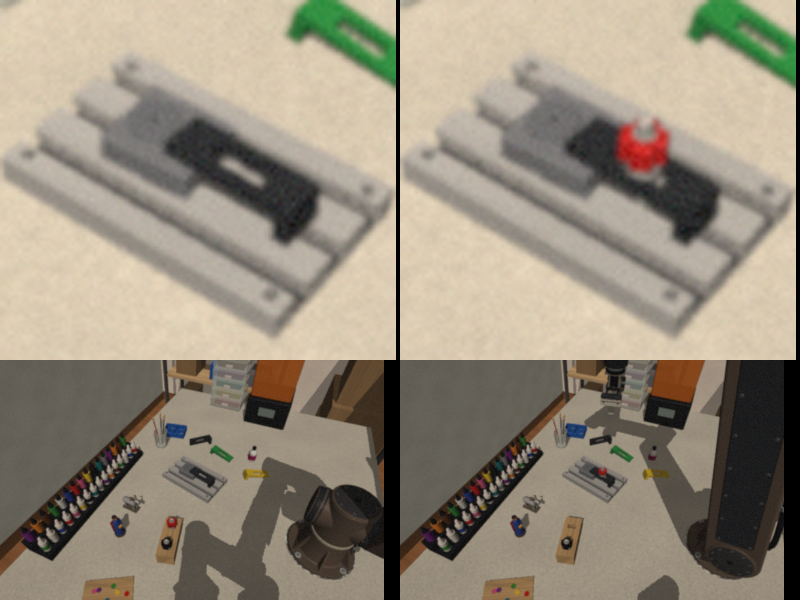

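The before and after views match. The plinth and strap are unmoved to within about 1 mm. The bolt stands upright in the strap with its red knob at (645,145) of the picture, and everything else is where it was. Handing in.

```bash
python3 -c "
from plant import *
print(close_job())"
```

```text
the job is handed in; nothing more can be done
None
```

The plinth is clamped: the T-bolt's head was turned clockwise to its stop, about square across the slot, and the knob tightened to about 0.26 N m, slightly above the 0.23 asked (I estimate 17–19 N at the nose, under the 22 N limit); nothing else visibly moved, and I handed the job in at about 25.5 s.

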